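# Refit the push-in knob of the shelf radio and hold it pressed

### The arm

A 6-joint arm with a two-finger parallel gripper is mounted at the origin on the work surface. World frame = base frame: x ahead of the robot, y to its left, z up, the work surface at z = 0. Lengths are in m, angles in rad, forces in N, time in s.
With the tool pointing down it reaches from about 0.35 to 0.85 m from the base axis. Payload 8.1 kg.
Tool frame: the origin (TCP) lies midway between the tips of the shut fingers; the grasp point (between the pads) lies 19 mm behind it; x points along the fingers, y is the direction in which the jaws open and shut, and the axes are right-handed (so a half turn about x gives the same grasp; the last joint's range is limited). The gripper opens to 93 mm and grips with 3 to 60 N. Pads are 15 mm wide; open, the fingers measure 128 mm over their backs; the gripper's body (75 mm by 188 mm) begins 65 mm behind the grasp point.
Start: joints at [-0.085, 0.13, 1.488, -0, 1.523, -0.085], TCP at [0.6, 0, 0.219] pointing down, gripper open.
Joint ranges: [-2.96, 2.96], [-0.89, 2.26], [0.02, 2.5], [-1.34, 4.48], [0, 2.73], [-2.66, 2.66]. Speed limits (rad/s): [2.39, 2.39, 2.79, 3.14, 3.14, 3.14].

### API

Orientations are given as a unit quaternion [x, y, z, w].
In Python, from cell import bot, optics, order gives the robot as it stands. The module is installed in compiled form; this text tells all that it offers.
- The arm moves only by the shell command python3 -m pendant 'ROWS' [OPENING] [FORCE]. ROWS is JSON, a list of rows, each a list of 2 entries, a list of its own where there are three numbers: the shift along the tool's x, y, z in units of 15 cm (1.0 is 15 cm), then the turn about the tool's x in units of 90 degrees (1.0 is 90 degrees). In form: [[[x, y, z], turn], ...]. A call has exactly 8 rows; each row shifts and turns the commanded pose from where the row before left it, along the tool's axes as they then stand; what a row does not reach is not made up. A row lasts 1/10 s, in which the tool goes at most 50 mm and 8.59 degrees, less where a joint would pass 70% of its speed; a pose out of reach is approached as far as the arm can. A call with a number of a shift or a turn outside -1 to 1 is refused whole. A call with a gripper value outside its range is refused whole. OPENING is the gripper's target within -1 to 1 (fully open at 1, half-way at 0, shut at -1), set as the call begins (- or left out, the last holds). The fingers move at their own pace and stop on an object; FORCE is the grip in N (left out, the last holds). Time passes only in rows, so rows that do not move let the fingers close, or fill a call up. It gives the time, the measured TCP pose, the force and the opening at its end, in the units of the state.
- bot.read_state(): the state, without advancing time (a new reading comes with each control period).
- optics.grab_frame(name): name is "scene" or "side" or "wrist"; returns a dict with "image" (384x512x3 uint8, blue, green, red), "fx", "fy", "cx", "cy" (pixels), "R" (3x3) and "t" (3): a world point X has camera coordinates R X + t. Camera axes: x right, y down, z forward; pixel columns grow to the right and rows downward; lengths in m; the calibration is good to about 2 mm. A picture is of the moment at which its call begins. There is no depth.
- order.job_done(): hands the job in, once; it reports no verdict.
The state is a dict: "clock": time; "joint_positions": joint angles; "dq": joint speeds; "tau": joint torques, N m; "position": TCP position; "ee_rot": TCP orientation; "force": force on the tool from outside, world axes, zero at the start; "moment": the same for the moment, N m; "opening": finger opening in m.
Only numpy, scipy, OpenCV 4.12 (cv2) and the standard library are available. Lean on these libraries where they do the work, as an engineer would, in place of code of your own. Each camera call takes 0.05 s, during which the arm holds its last target.

### The job

Swing the radio's clear cover up gently until it rests open on its stop, then pick up the loose black knob, turn it so that its D-shaped bore matches the brass D-shaft, and push it fully home on the shaft. Keep pressing so that the sprung shaft is pushed well in, and finish like that, with the gripper still on the knob holding it down and the cover still open. Leave the egg cup, whistle, tweezers and magnifier where they are.

Things in the scene. Friction and masses are not known exactly. Their poses are not given: they have to be found in the camera images.
- radio: Sage-green shelf radio, a fixed box 150 (x) x 220 (y) x 70 mm high; origin at the centre of its underside. Its flat top carries an aluminium control panel with the D-shaft at x=0, y=-30, and speaker slots on its +y part. A clear cover lies over the panel.
- cover (a joint): Opening angle of the clear cover (orange trim), rad: 0 shut, 1.75 on its stop; may start ajar. Hood 122 (radio x) x 132 mm, roof 36 mm above the radio's top, skirts on its two x edges, hinged along radio x on the +y side; its -y edge rises. Stiff hinge (0.13 N m): stays where left. Mass 0.14 kg. No slamming: reach the stop below about 1.5 rad/s.
- cover_hinge (a point): Point on the cover's hinge axis, in the middle of its length, at the height of the radio's top (radio frame 0, 35, 70 mm). Fixed to the radio; axes as the radio's, the hinge axis is its x axis.
- cover_tab (a point): Centre of the orange disc on the cover's free edge: diameter 28, 12 mm thick, flat faces towards radio +x and -x: pinch it from above, fingers closing along radio x; it pivots between the fingers as the cover swings. Cover shut: 150 mm to -y of the hinge axis and 56 mm above it; on the stop: 82 mm to +y of it and 138 mm above.
- spindle_tip (a point): Centre of the top of the brass D-shaft on the radio: diameter 14 mm, with a flat 3.5 mm from its axis on the +x side of this point; z up. It stands 22 mm above the radio's top, its top edge bevelled 2 mm, and does not turn. The white tick on the round black plate around it is on the side of the flat.
- spindle (a joint): How far the D-shaft is pushed in, m: 0 free, 0.006 at the bottom. A spring pushes it up, 3.6 N at the start of the travel and 9 N at the bottom.
- knob_mid (a point): Centre of the loose black knob (45 g), 24 mm above its underside; z up, x to its white pointer line. Foot: diameter 36, 18 mm high; on it a bar grip 44 (x) x 14 (y) x 30 mm, from 6 mm below this point to 24 above. D-bore from below: 14 mm deep, diameter 16, flat 4.5 mm from the axis on the +x (white line) side, mouth bevelled. Stands on its foot. Fully home, this point is 10 mm above spindle_tip.
- egg_cup: White ceramic egg cup, 50 mm wide, 60 mm high; origin at the centre of its foot. Leave alone.
- whistle: Red plastic whistle lying flat, about 50 x 26 x 18 mm; origin under its round chamber. Leave alone.
- tweezers: Steel tweezers lying flat, 110 (x) x 14 x 8 mm; origin under their middle. Leave alone.
- magnifier: Magnifying glass lying flat: rim 68 mm in diameter, 11 mm high, origin under the centre of the lens; black handle along -x to 130 mm. Leave alone.
- tilt_bin: Tilt-out bin of cream plastic in a dark wooden frame with two closed pill bottles, fixed, about 135 (x) x 210 (y) x 150 mm high; origin under its middle. Not part of the job.

How it is judged:
On the way, in this order (a step that is already met when the one before it is completed fails the run):
1. the cover rests open on its stop (value of joint cover above 1.68 rad and velocity of joint cover below 0.1 rad/s), for 0.2 s.
2. the knob is fully home on the D-shaft (z of knob_mid in the frame of spindle_tip below 0.0125 m and horizontal distance between knob_mid and spindle_tip below 0.004 m and angle between the z axis of knob_mid and the z axis of spindle_tip, either way round below 0.15 rad and angle between the x axis of knob_mid and the x axis of spindle_tip, either way round below 0.25 rad), for 0.1 s.
At the end, for the whole second after the job is handed in: Cover open (over 1.68 rad); knob home on the D-shaft (centre under 12.5 mm above the shaft top, within 4 mm of its axis, upright within 0.15 rad, flats within 0.25 rad); shaft kept pushed in over 3.5 mm, fingers on the knob (over 2 N); bystanders within 20 mm of their places, egg cup upright (all of step 2 and value of joint cover above 1.68 rad and value of joint spindle above 0.0035 m and contact force between the fingers and knob above 2 N and distance of each of egg_cup, whistle, tweezers, magnifier from where it was at the start of the episode below 0.02 m and angle between egg_cup's own z axis and vertical below 0.3 rad); the arm keeps its last pose, push and grip.
It fails at once if the cover slammed onto its stop (over 2.2 rad/s in the last part of its swing) (value of joint cover above 1.5 rad and velocity of joint cover above 2.2 rad/s).
It fails at once if a bystander was pushed away (over 30 mm) or the egg cup tipped over (distance of any of egg_cup, whistle, tweezers, magnifier from where it was at the start of the episode above 0.03 m or angle between egg_cup's own z axis and vertical above 0.6 rad).
It also fails if it takes over 61 s, if anything falls off the work surface, if the arm or the gripper's body presses on something with over 40 N, if the wrist force passes 120 N, or if a joint passes its speed limit or range.

## Working session

There is one attempt and no reset: what is moved stays moved. The work goes in short steps, Python scripts to look and compute and a shell command to move; the robot and the scene stay as the last step left them, time stands still between calls to the robot, and variables do not carry over. Pictures are saved under pics/ and viewed, and the job is handed in when it is done.

```bash
mkdir -p pics; python3 - <<'E'
from cell import bot, optics
import cv2,json
s=bot.read_state();print(s)
for n in ["scene","side","wrist"]:
    f=optics.grab_frame(n);cv2.imwrite(f"pics/{n}0.png",f["image"])
    print(n,f["fx"],f["fy"],f["cx"],f["cy"],f["R"],f["t"])
E
```

```text
{'clock': 0.0, 'joint_positions': array([-8.53960254e-02,  1.31156281e-01,  1.48927099e+00, -5.25131754e-06,
        1.52300740e+00, -8.54112960e-02]), 'dq': array([ 0.00050668,  0.00022126, -0.00031923,  0.00047447,  0.00081759,
       -0.00090797]), 'tau': array([-1.61290725e-03, -5.59853125e+01, -4.91755986e+01,  7.67333270e-02,
        3.59135563e-02, -2.97389461e-04]), 'position': array([5.99428826e-01, 7.16348793e-05, 2.17594925e-01]), 'ee_rot': array([ 0.49957494,  0.50050058, -0.50041687,  0.49950676]), 'force': array([-0.10643998, -0.16300048,  0.56086082]), 'moment': array([ 0.00454082, -0.03237867, -0.01098865]), 'opening': 0.09312818955960245}
scene 398.201139315149 398.201139315149 256.8223220164058 191.93467612930573 [[-0.75817856  0.65179063  0.01828264]
 [ 0.46052008  0.55511685 -0.69265181]
 [-0.46161297 -0.51673423 -0.72104037]] [ 0.39786786 -0.21889868  1.57327881]
side 361.93240813605934 361.93240813605934 260.9246562283736 194.43682627757852 [[ 0.94419634 -0.32932767  0.00604627]
 [-0.18237447 -0.53798493 -0.82298953]
 [ 0.27428603  0.77596102 -0.56802436]] [-0.50542771  0.23085436  0.99221228]
wrist 285.8763526054765 285.8763526054765 253.3353642202063 196.28217572924166 [[ 9.99995643e-01 -1.48076732e-03 -2.55381505e-03]
 [-8.35410798e-04 -9.71683292e-01  2.36285592e-01]
 [-2.83138340e-03 -2.36282429e-01 -9.71680296e-01]] [-0.59979477 -0.02701916  0.38953593]
```

View pics/scene0.png

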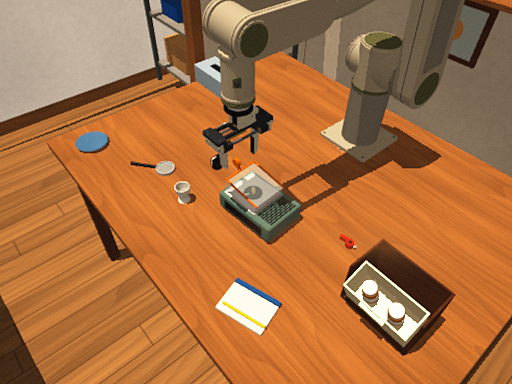

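View pics/side0.png

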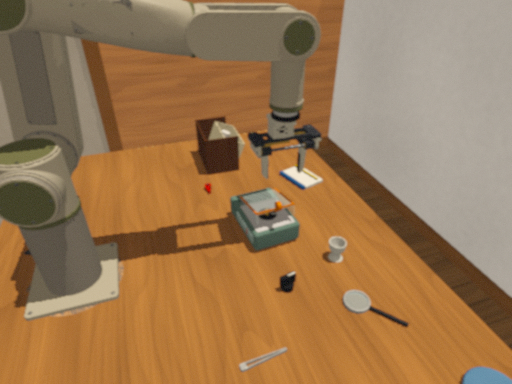

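View pics/wrist0.png

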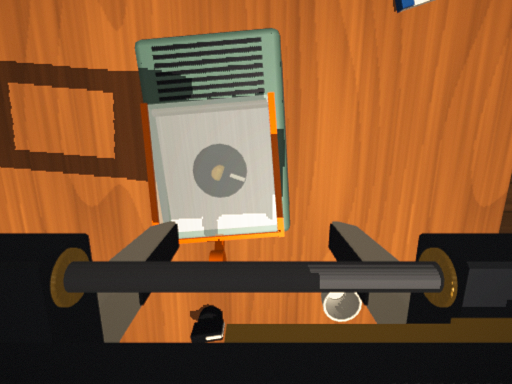

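```bash
cat > h.py <<'E'
import numpy as np,cv2
from cell import bot,optics
def grab(n,save=None):
    f=optics.grab_frame(n)
    f["R"]=np.array(f["R"]);f["t"]=np.array(f["t"])
    if save: cv2.imwrite("pics/"+save+".png",f["image"]); np.savez("pics/"+save+".npz",**f)
    return f
def load(n): return {k:v for k,v in np.load("pics/"+n+".npz").items()}
def ray(f,u,v):
    d=f["R"].T@np.array([(u-f["cx"])/f["fx"],(v-f["cy"])/f["fy"],1]);return -f["R"].T@f["t"],d
def onz(f,u,v,z):
    c,d=ray(f,u,v);return c+d*(z-c[2])/d[2]
def proj(f,X):
    p=f["R"]@np.array(X)+f["t"];return np.array([f["fx"]*p[0]/p[2]+f["cx"],f["fy"]*p[1]/p[2]+f["cy"]])
def tri(fs,uvs):
    A=np.zeros((3,3));b=np.zeros(3)
    for f,(u,v) in zip(fs,uvs):
        c,d=ray(f,u,v);d=d/np.linalg.norm(d);P=np.eye(3)-np.outer(d,d);A+=P;b+=P@c
    return np.linalg.solve(A,b)
def crop(f,x0,y0,x1,y1,s,name):
    cv2.imwrite("pics/"+name+".png",cv2.resize(f["image"][y0:y1,x0:x1],None,fx=s,fy=s,interpolation=cv2.INTER_CUBIC))
E
python3 - <<'E'
from h import *
w=grab("wrist","w1");s=grab("scene","s1");d=grab("side","d1")
crop(w,130,20,300,250,2.6,"w1c1");crop(w,150,220,370,350,3.5,"w1c2")
crop(s,205,140,315,250,5,"s1c");crop(d,220,170,360,310,4.2,"d1c")
print(-w["R"].T@w["t"])
E
```

```text
[0.60090911 0.06489529 0.38348654]
```

View pics/w1c1.png

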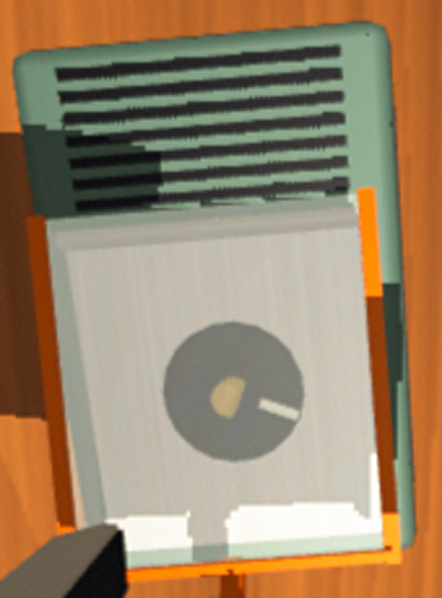

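View pics/w1c2.png

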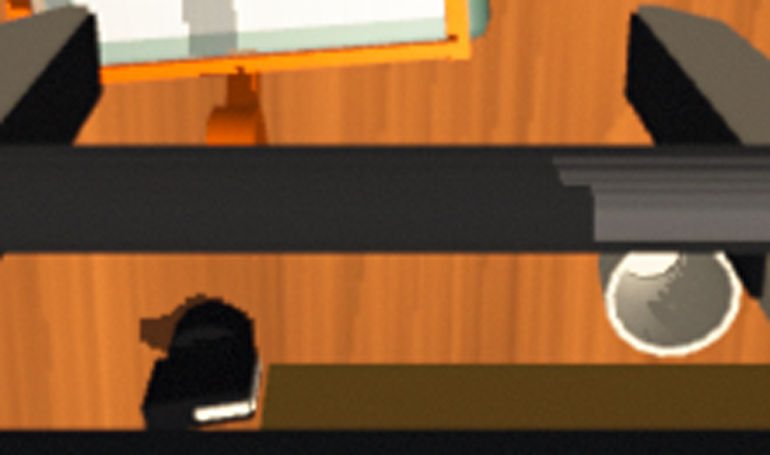

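View pics/s1c.png

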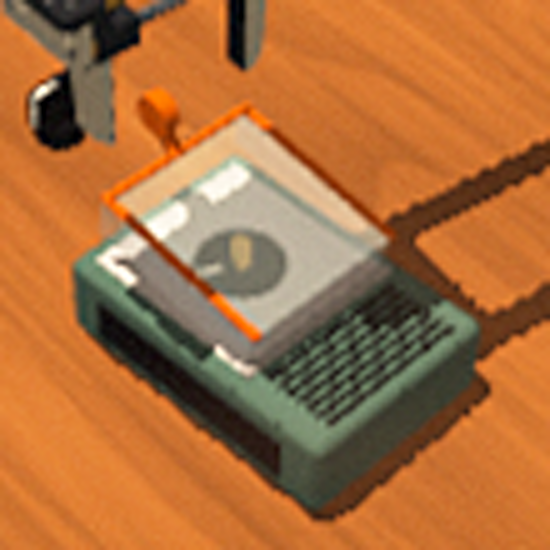

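View pics/d1c.png

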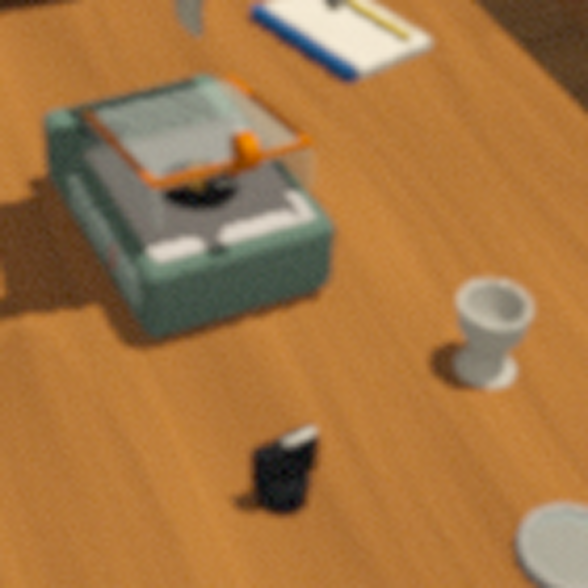

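```bash
python3 - <<'E'
from h import *
from scipy.spatial.transform import Rotation as Ro
np.set_printoptions(precision=4,suppress=True)
w=load("w1");s=load("s1");d=load("d1")
st=bot.read_state();print(Ro.from_quat(st["ee_rot"]).as_matrix())
p=lambda u,v:onz(w,130+u/2.6,20+v/2.6,.07)
a,b=p(40,48),p(360,21);print("top",a,b,np.degrees(np.arctan2(*(b-a)[1::-1])))
c,e=p(389,60),p(411,520);print("right",c,e,np.degrees(np.arctan2(*(e-c)[1::-1])))
g,h=p(14,80),p(28,210);print("left",g,h,np.degrees(np.arctan2(*(h-g)[1::-1])))
# plate circle / tick
print("plate",onz(w,130+233/2.6,20+391/2.6,.072),"tick",onz(w,130+261/2.6,20+403/2.6,.073),onz(w,130+299/2.6,20+415/2.6,.073), "shaft",onz(w,130+228/2.6,20+397/2.6,.092))
# tab: scene crop (157,103)/5+(205,140); side crop (246,150)/4.2+(220,170)
us=(205+155/5,140+106/5);ud=(220+246/4.2,170+150/4.2)
T=tri([s,d],[us,ud]);print("tab",T,proj(s,T)-us,proj(d,T)-ud,proj(w,T),"wrist obs",150+235/3.5,220+125/3.5)
# knob foot/top
for n,f,u in(("w",w,(150+205/3.5,220+365/3.5)),):
  print(n,onz(f,*u,.04))
ks=(205+57/5,140+110/5);kd=(220+285/4.2,170+472/4.2)
K=tri([s,d],[ks,kd]);print("knob",K,proj(s,K)-ks,proj(d,K)-kd,onz(d,*kd,.024),proj(w,K))
# white line in side / wrist
for q in((281,443),(317,430)):print("line side",onz(d,220+q[0]/4.2,170+q[1]/4.2,.048))
E
```

```text
[[-0.0007  1.      0.    ]
 [ 0.0001  0.     -1.    ]
 [-1.     -0.0007 -0.0001]]
top [0.4928 0.1505 0.07  ] [0.6153 0.1595 0.07  ] 4.223843426160819
right [0.6265 0.146  0.07  ] [ 0.64   -0.0395  0.07  ] -85.83936798058755
left [0.4817 0.1393 0.07  ] [0.4826 0.0915 0.07  ] -88.93249236355092
plate [0.5631 0.0184 0.072 ] tick [0.5749 0.0135 0.073 ] [0.5909 0.0083 0.073 ] shaft [0.5635 0.019  0.092 ]
tab [ 0.5666 -0.0556  0.153 ] [-0.2659  0.0628] [-0.2921 -0.0705] [215.3311 267.142 ] wrist obs 217.14285714285714 255.71428571428572
w [ 0.5376 -0.2015  0.04  ]
knob [ 0.5335 -0.2154  0.0201] [-0.5855  0.0941] [-0.786  -0.1584] [ 0.5338 -0.2197  0.024 ] [208.2585 323.3922]
line side [ 0.5311 -0.2166  0.048 ]
line side [ 0.5566 -0.2139  0.048 ]
```

```bash
python3 -m pendant '[[[0,0,0],-0.047],[[0,-0.059,0.0885],0],[[0,-0.059,0.0885],0],[[0,-0.059,0.0885],0],[[0,-0.059,0.0885],0],[[0,0,0],0],[[0,0,0],0],[[0,0,0],0]]' 0 20
python3 - <<'E'
from h import *
w=grab("wrist","w2");s=grab("scene","s2");d=grab("side","d2")
crop(s,205,130,285,210,7,"s2c");crop(d,230,110,330,220,5,"d2c")
E
```

```text
clock: 1.1
position: [0.5688, -0.0554, 0.2188]
ee_rot: [0.481, 0.518, -0.481, 0.518]
force: [-0.5, 0.4, -0.8]
opening: 0.0463
```

View pics/w2.png

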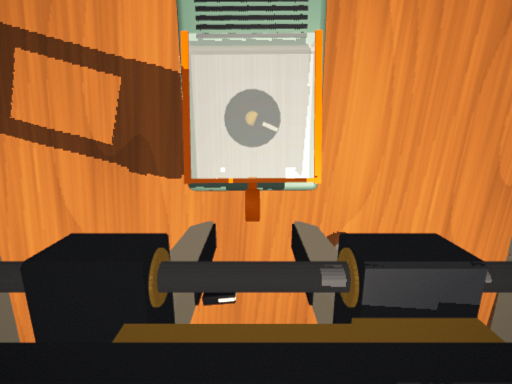

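View pics/s2c.png

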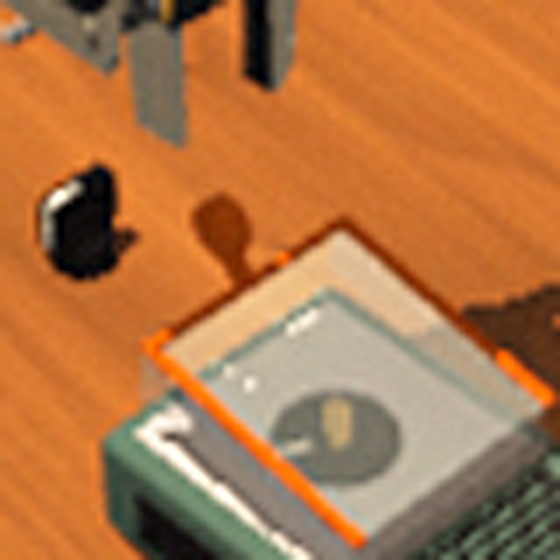

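View pics/d2c.png

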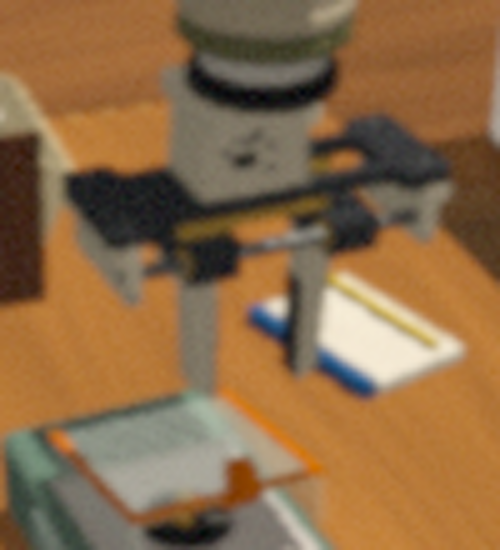

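```bash
python3 - <<'E'
from h import *
np.set_printoptions(precision=4,suppress=True)
w=load("w2");s=load("s2");d=load("d2")
uv=[(205+222/7,130+226/7),(230+241/5,110+482/5)]
T=tri([s,d],uv);print(T,proj(s,T)-uv[0],proj(d,T)-uv[1],proj(w,T))
print(onz(w,252,206,T[2]))
p=onz(w,252,118,.092);q=onz(w,252,118,.072);a=onz(w,263,123,.072);b=onz(w,277,129,.072);print(p,q,a,b,np.degrees(np.arctan2(*(b-a)[1::-1])),np.degrees(np.arctan2(*(b-q)[1::-1])))
E
```

```text
[ 0.566  -0.0535  0.1494] [-0.3915  0.0928] [-0.4292 -0.1042] [249.3087 202.6495]
[ 0.5685 -0.0563  0.1494]
[0.563  0.0176 0.092 ] [0.5628 0.0182 0.072 ] [0.5748 0.0139 0.072 ] [0.5901 0.0088 0.072 ] -18.353210328264126 -18.886484125501767
```

```bash
python3 -m pendant '[[[0.145,0,0],0],[[0.145,0,0],0],[[0.145,0,0],0],[[0.145,0,0],0],[[0,0,0],0],[[0,0,0],0],[[0,0,0],0],[[0,0,0],0]]'
python3 - <<'E'
from h import *
w=grab("wrist","w3");s=grab("scene","s3");d=grab("side","d3")
a=cv2.resize(s["image"][130:210,205:285],(560,560));b=cv2.resize(d["image"][130:230,230:330],(560,560))
cv2.imwrite("pics/c3.png",cv2.resize(np.hstack([a,b]),(800,400)))
E
```

```text
clock: 2.05
position: [0.5697, -0.0556, 0.1334]
ee_rot: [0.482, 0.517, -0.481, 0.519]
force: [-0.2, -0.1, -0.1]
opening: 0.0466
```

View pics/c3.png

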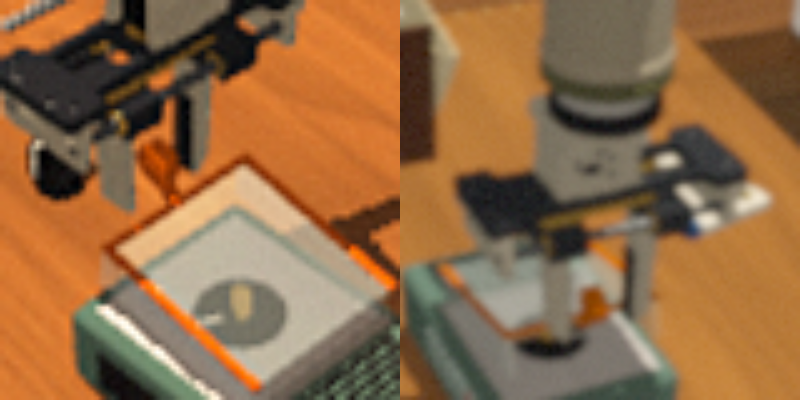

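View pics/w3.png

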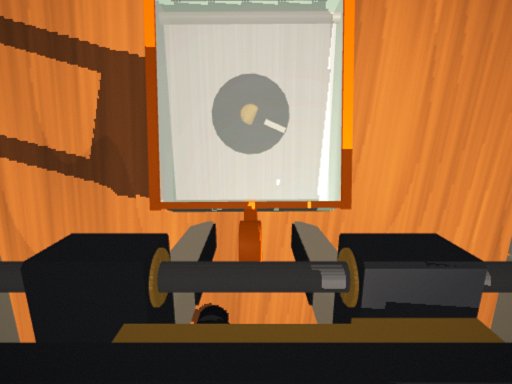

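```bash
python3 -m pendant '[[[0,0,0],0],[[0,0,0],0],[[0,0,0],0],[[0,0,0],0],[[0,0,0],0],[[0,0,0],0],[[0,0,0],0],[[0,0,0],0]]' -1 12
python3 - <<'E'
from h import *
st=bot.read_state();P=st["position"];print(P,st["force"])
h=np.array([.5585,.0835,.07]);th=np.radians(4.2)
y=np.array([-np.sin(th),np.cos(th),0]);g=P+[0,0,.019]
r=g-h;ry=r@y;print("ry,rz",ry,r[2],np.hypot(ry,r[2]),np.degrees(np.arctan2(r[2],-ry)))
# rows: arc r .1603 from a0 to 122
a0=np.arctan2(r[2],-ry);R=np.hypot(ry,r[2]);a1=np.radians(121.5)
N=32;A=np.linspace(a0,a1,N+1);rr=np.linspace(R,.1605,N+1)
Y=-rr*np.cos(A);Z=rr*np.sin(A)
for i in range(0,N):
  print("[[%.4f,0,%.4f],0]"%(-(Z[i+1]-Z[i])/.15,-(Y[i+1]-Y[i])/.15),end="," if (i+1)%8 else "\n")
E
```

```text
clock: 3.0
position: [0.5679, -0.0557, 0.1313]
ee_rot: [0.481, 0.518, -0.482, 0.518]
force: [-5.1, -1.4, 0.8]
opening: 0.0115
[ 0.56790419 -0.05573421  0.13131222] [-5.12784439 -1.40114999  0.82328056]
ry,rz -0.1395490373707324 0.0803122164905479 0.16100927286564182 29.92096518764138
[[-0.0457,0,-0.0280],0],[[-0.0443,0,-0.0302],0],[[-0.0427,0,-0.0324],0],[[-0.0410,0,-0.0345],0],[[-0.0392,0,-0.0365],0],[[-0.0374,0,-0.0384],0],[[-0.0354,0,-0.0402],0],[[-0.0333,0,-0.0419],0]
[[-0.0312,0,-0.0435],0],[[-0.0290,0,-0.0450],0],[[-0.0267,0,-0.0464],0],[[-0.0244,0,-0.0477],0],[[-0.0219,0,-0.0488],0],[[-0.0195,0,-0.0499],0],[[-0.0170,0,-0.0508],0],[[-0.0144,0,-0.0516],0]
[[-0.0118,0,-0.0522],0],[[-0.0092,0,-0.0527],0],[[-0.0065,0,-0.0531],0],[[-0.0039,0,-0.0534],0],[[-0.0012,0,-0.0535],0],[[0.0015,0,-0.0535],0],[[0.0041,0,-0.0533],0],[[0.0068,0,-0.0531],0]
[[0.0094,0,-0.0526],0],[[0.0120,0,-0.0521],0],[[0.0146,0,-0.0514],0],[[0.0172,0,-0.0506],0],[[0.0197,0,-0.0497],0],[[0.0221,0,-0.0487],0],[[0.0245,0,-0.0475],0],[[0.0269,0,-0.0462],0]
```

```bash
python3 -m pendant '[[[-0.046,0,-0.028],0],[[-0.044,0,-0.030],0],[[-0.043,0,-0.032],0],[[-0.041,0,-0.034],0],[[-0.039,0,-0.036],0],[[-0.037,0,-0.038],0],[[-0.035,0,-0.040],0],[[-0.033,0,-0.042],0]]'
python3 -m pendant '[[[-0.031,0,-0.044],0],[[-0.029,0,-0.045],0],[[-0.027,0,-0.046],0],[[-0.024,0,-0.048],0],[[-0.022,0,-0.049],0],[[-0.020,0,-0.050],0],[[-0.017,0,-0.051],0],[[-0.014,0,-0.052],0]]'
python3 - <<'E'
from h import *
d=grab("side","d4");s=grab("scene","s4")
a=cv2.resize(s["image"][110:250,200:340],(400,400));b=cv2.resize(d["image"][90:250,200:360],(400,400))
cv2.imwrite("pics/c4.png",np.hstack([a,b]))
E
```

```text
clock: 3.8
position: [0.5645, -0.0128, 0.1794]
ee_rot: [0.481, 0.519, -0.482, 0.518]
force: [-6.3, -0.6, -3.2]
opening: 0.012
clock: 4.6
position: [0.5599, 0.0446, 0.2069]
ee_rot: [0.48, 0.519, -0.482, 0.517]
force: [-7.0, -2.7, -3.0]
opening: 0.0119
```

View pics/c4.png

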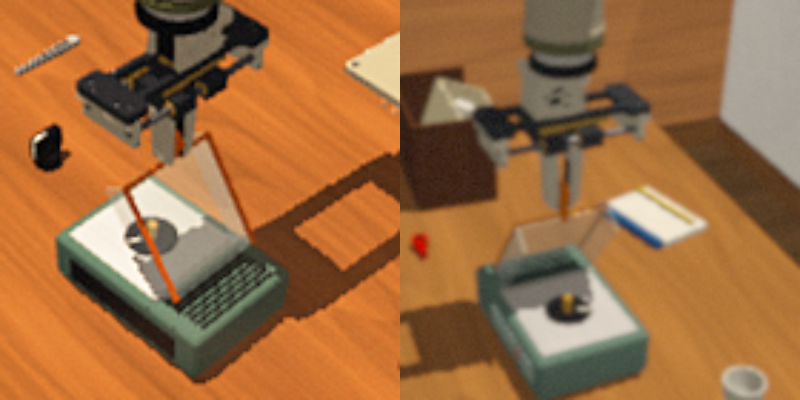

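The cover follows the gripper, about half open. Continuing.

```bash
python3 -m pendant '[[[-0.012,0,-0.052],0],[[-0.009,0,-0.053],0],[[-0.006,0,-0.053],0],[[-0.004,0,-0.053],0],[[-0.001,0,-0.053],0],[[0.001,0,-0.053],0],[[0.004,0,-0.053],0],[[0.007,0,-0.053],0]]'
python3 -m pendant '[[[0.009,0,-0.053],0],[[0.012,0,-0.052],0],[[0.015,0,-0.051],0],[[0.017,0,-0.051],0],[[0.020,0,-0.050],0],[[0.022,0,-0.049],0],[[0.024,0,-0.047],0],[[0.027,0,-0.046],0]]'
python3 - <<'E'
from h import *
st=bot.read_state();print(st["force"],st["moment"])
d=grab("side","d5");s=grab("scene","s5")
a=cv2.resize(s["image"][110:250,200:340],(400,400));b=cv2.resize(d["image"][90:250,200:360],(400,400))
cv2.imwrite("pics/c5.png",np.hstack([a,b]))
E
```

```text
clock: 5.5
position: [0.5549, 0.108, 0.2101]
ee_rot: [0.48, 0.519, -0.482, 0.517]
force: [-10.1, -2.3, 0.9]
opening: 0.0121
clock: 6.3
position: [0.5501, 0.1681, 0.1882]
ee_rot: [0.48, 0.519, -0.482, 0.517]
force: [-11.8, -1.3, 2.0]
opening: 0.0124
[-11.79674415  -1.27928804   1.99304353] [-0.35333875  1.83337004  0.00844699]
```

View pics/c5.png

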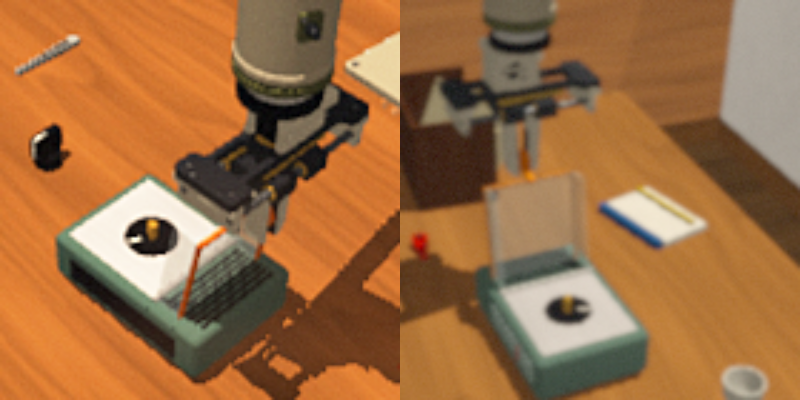

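```bash
python3 -m pendant '[[[0.006,0,-0.01],0],[[0.006,0,-0.01],0],[[0.006,0,-0.01],0],[[0.006,0,-0.01],0],[[0,0,0],0],[[0,0,0],0],[[0,0,0],0],[[0,0,0],0]]'
```

```text
clock: 7.2
position: [0.5499, 0.1719, 0.1858]
ee_rot: [0.48, 0.518, -0.483, 0.518]
force: [-16.0, -10.1, 9.6]
opening: 0.012
```

```bash
python3 -m pendant '[[[0,0,0],0],[[0,0,0],0],[[0,0,0],0],[[0,0,0],0],[[-0.1,0,0],0],[[-0.15,0,0],0],[[-0.2,0,0],0],[[-0.2,0,0],0]]' 0 
python3 - <<'E'
from h import *
np.set_printoptions(precision=4,suppress=True)
w=grab("wrist","w6");d=grab("side","d6");s=grab("scene","s6")
a=cv2.resize(s["image"][110:250,200:340],(560,560));b=cv2.resize(d["image"][110:250,200:340],(560,560))
cv2.imwrite("pics/c6.png",cv2.resize(np.hstack([a,b]),(800,400)))
h=np.array([.5585,.0835,.07]);th=np.radians(4.2)
T=h+np.array([-np.sin(th)*.082,np.cos(th)*.082,.138]);print(T,proj(s,T),proj(d,T))
p=proj(s,T);crop(s,int(p[0])-40,int(p[1])-40,int(p[0])+40,int(p[1])+40,5,"s6t")
p=proj(d,T);crop(d,int(p[0])-40,int(p[1])-40,int(p[0])+40,int(p[1])+40,5,"d6t")
a=cv2.imread("pics/s6t.png");b=cv2.imread("pics/d6t.png");cv2.imwrite("pics/t6.png",np.hstack([a,b]))
E
```

```text
clock: 8.0
position: [0.5516, 0.1729, 0.284]
ee_rot: [0.481, 0.518, -0.481, 0.518]
force: [0.5, -0.6, 0.3]
opening: 0.0465
[0.5525 0.1653 0.208 ] [290.1053 185.762 ] [249.3382 153.6574]
```

View pics/c6.png

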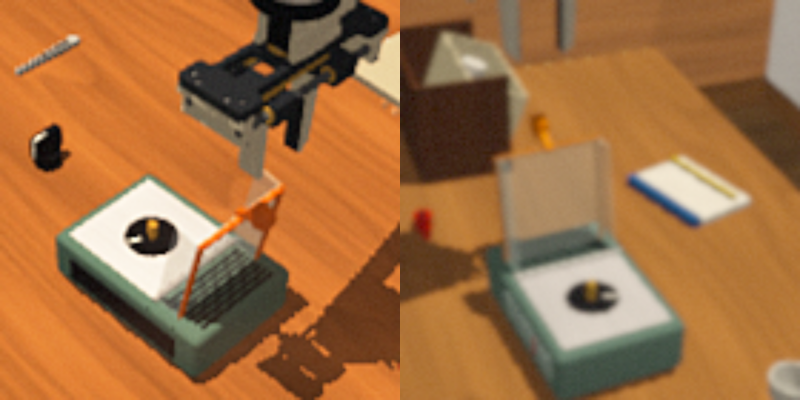

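View pics/t6.png

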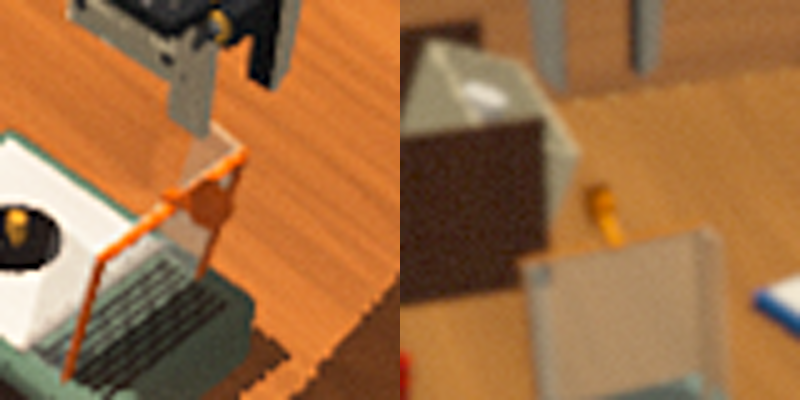

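View pics/w6.png

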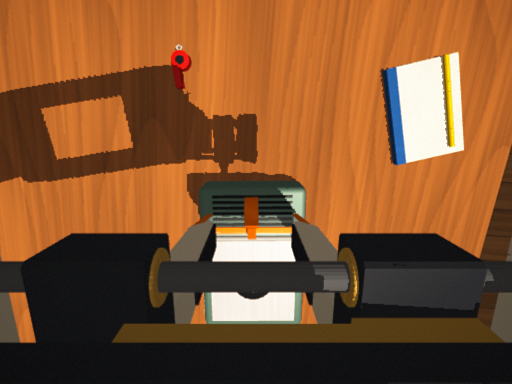

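```bash
python3 -m pendant '[[[0,-0.036,0.284],0],[[0,-0.036,0.284],0],[[0,-0.036,0.284],0],[[0,-0.036,0.284],0],[[0.123,-0.036,0.284],0],[[0.123,-0.036,0.284],0],[[0.123,-0.036,0.284],0],[[0.123,-0.036,0.284],0]]' 1
python3 -m pendant '[[[0,0,0],0],[[0,0,0],0],[[0,0,0],0],[[0,0,0],0],[[0,0,0],0],[[0,0,0],0],[[0,0,0],0],[[0,0,0],0]]'
python3 - <<'E'
from h import *
w=grab("wrist","w7");s=grab("scene","s7");d=grab("side","d7")
crop(d,255,250,325,310,8,"d7c")
E
```

```text
clock: 8.95
position: [0.533, -0.1717, 0.207]
ee_rot: [0.481, 0.518, -0.481, 0.518]
force: [0.4, -0.1, -0.4]
opening: 0.0932
clock: 9.75
position: [0.5339, -0.1699, 0.2083]
ee_rot: [0.481, 0.518, -0.481, 0.518]
force: [-0.0, -0.3, 0.7]
opening: 0.0929
```

View pics/w7.png

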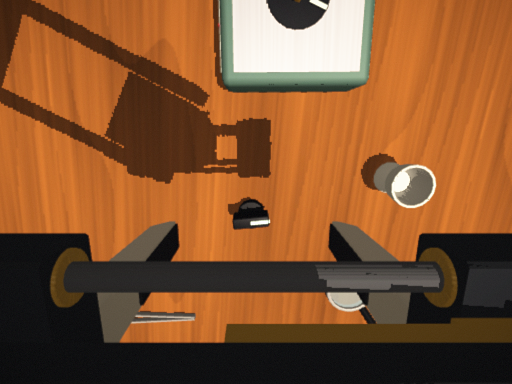

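View pics/d7c.png

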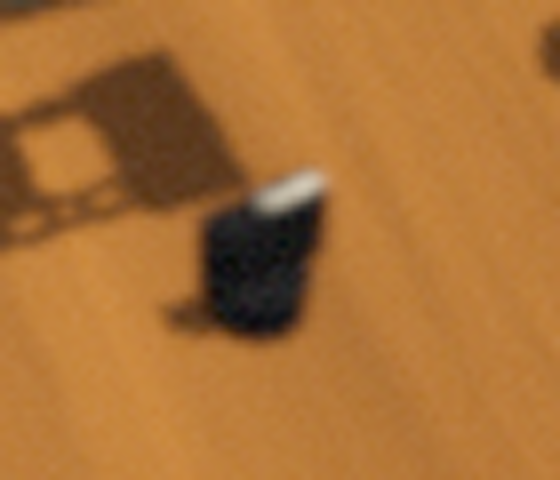

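```bash
python3 - <<'E'
from h import *
w=load("w7");crop(w,220,190,290,240,10,"w7c");crop(w,210,0,390,100,4,"w7r")
E
```

```text
(no output)
```

View pics/w7c.png

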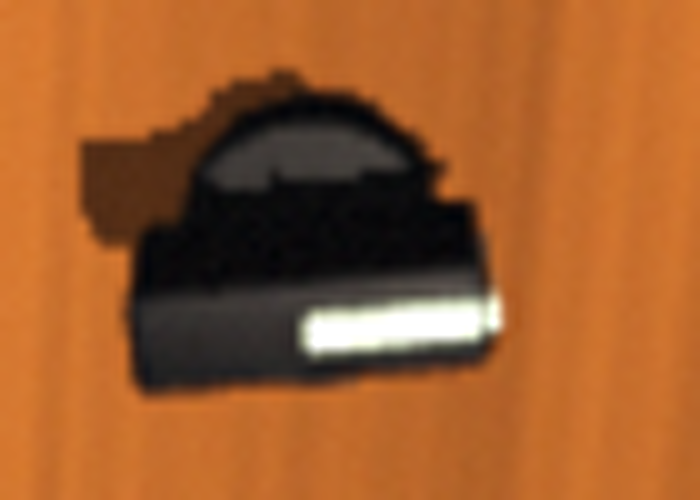

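View pics/w7r.png

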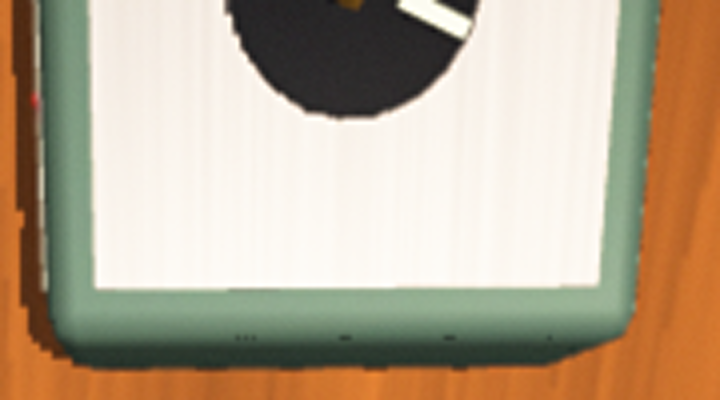

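```bash
python3 - <<'E'
from h import *
np.set_printoptions(precision=4,suppress=True)
w=load("w7");d=load("d7")
p=lambda u,v:onz(w,220+u/10,190+v/10,.048)
C=[p(*q) for q in((142,290),(475,268),(485,360),(145,390))]
print(np.mean(C,0),[np.linalg.norm(C[i]-C[i-1]) for i in range(4)])
an=lambda a,b:np.degrees(np.arctan2(*(b-a)[1::-1]))
print(an(C[0],C[1]),an(C[3],C[2]))
a,b=p(302,335),p(498,313);print("line",a,b,an(a,b))
print("side line end",onz(d,255+320/8,250+182/8,.048),onz(d,255+262/8,250+205/8,.048))
E
```

```text
[ 0.5354 -0.2171  0.048 ] [np.float64(0.01266788586080558), np.float64(0.039905577224004236), np.float64(0.011676651567194165), np.float64(0.04116639112137102)]
8.144265676819549 9.51265728402373
line [ 0.5344 -0.2182  0.048 ] [ 0.5576 -0.2137  0.048 ] 10.925494658896808
side line end [ 0.5549 -0.2147  0.048 ] [ 0.533  -0.2178  0.048 ]
```

```bash
python3 -m pendant '[[[0,-0.007,0.157],0],[[0,-0.007,0.157],0],[[0,0,0],-0.095],[[0,0,0],-0.095],[[0,0,0],-0.095],[[0,0,0],-0.095],[[0,0,0],-0.095],[[0,0,0],-0.095]]' 0.3
python3 -m pendant '[[[0,0,0],-0.095],[[0,0,0],-0.095],[[0,0,0],-0.095],[[0,0,0],-0.095],[[0,0,0],-0.095],[[0,0,0],-0.014],[[0,0,0],0],[[0,0,0],0]]'
python3 - <<'E'
from h import *
from scipy.spatial.transform import Rotation as Ro
st=bot.read_state();M=Ro.from_quat(st["ee_rot"]).as_matrix();print(M.round(4),st["joint_positions"],np.degrees(np.arctan2(M[1,1],M[0,1])),st["position"])
w=grab("wrist","w8");print(proj(w,[.5352,-.217,.048]))
E
```

```text
clock: 10.7
position: [0.5351, -0.2174, 0.2081]
ee_rot: [0.207, 0.676, -0.207, 0.676]
force: [-0.2, -0.8, -0.9]
opening: 0.0601
clock: 11.5
position: [0.5351, -0.2173, 0.2081]
ee_rot: [-0.058, 0.705, 0.058, 0.705]
force: [-0.3, -0.2, -0.1]
opening: 0.0602
[[-0.     -0.1623  0.9867]
 [ 0.      0.9867  0.1623]
 [-1.      0.     -0.    ]] [-4.74532248e-01  7.50464572e-02  1.56651413e+00  1.19498462e-05
  1.50006494e+00 -2.20838410e+00] 99.3423448572071 [ 0.53514809 -0.21733023  0.20813001]
[253.91626503 183.78822453]
```

View pics/w8.png

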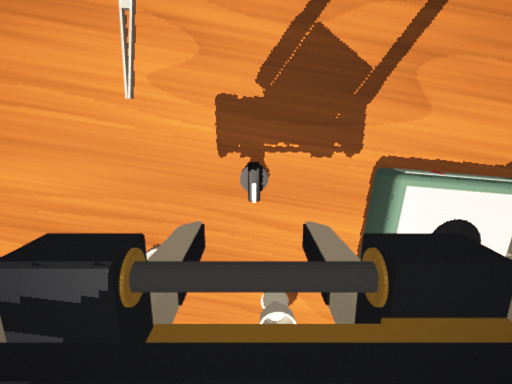

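```bash
python3 -m pendant '[[[0.2,0,0],0],[[0.2,0,0],0],[[0.2,0,0],0],[[0.2,0,0],0],[[0.15,0,0],0],[[0.1,0,0],0],[[0.1,0,0],0],[[0.05,0,0],0]]'
python3 -m pendant '[[[0.034,0,0],0],[[0,0,0],0],[[0,0,0],0],[[0,0,0],0],[[0,0,0],0],[[0,0,0],0],[[0,0,0],0],[[0,0,0],0]]'
python3 - <<'E'
from h import *
w=grab("wrist","w9");s=grab("scene","s9");d=grab("side","d9")
a=cv2.resize(w["image"][120:260,180:340],(457,400));b=cv2.resize(d["image"][240:320,250:330],(400,400))
cv2.imwrite("pics/c9.png",cv2.resize(np.hstack([a,b]),(800,373)))
E
```

```text
clock: 12.35
position: [0.5349, -0.2172, 0.0271]
ee_rot: [-0.058, 0.705, 0.059, 0.704]
force: [0.2, -0.6, 0.2]
opening: 0.061
clock: 13.15
position: [0.5352, -0.2173, 0.0231]
ee_rot: [-0.059, 0.705, 0.059, 0.705]
force: [1.1, -0.2, 0.4]
opening: 0.0607
```

View pics/c9.png

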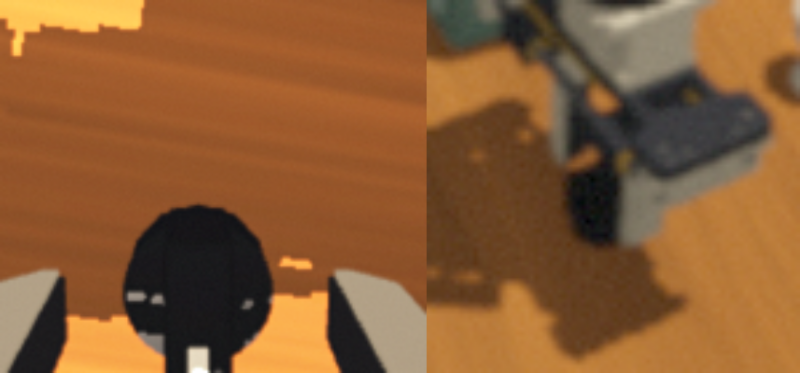

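Knob is centred between the fingers. Closing at 40 N.

```bash
python3 -m pendant '[[[0,0,0],0],[[0,0,0],0],[[0,0,0],0],[[0,0,0],0],[[0,0,0],0],[[0,0,0],0],[[0,0,0],0],[[0,0,0],0]]' -1 40
python3 -m pendant '[[[0,0,0],0],[[0,0,0],0],[[-0.1,0,0],0],[[-0.2,0,0],0],[[-0.3,0,0],0],[[-0.3,0,0],0],[[-0.3,0,0],0],[[0,0,0],0]]'
python3 - <<'E'
from h import *
w=grab("wrist","w10");s=grab("scene","s10");d=grab("side","d10")
print(bot.read_state()["position"])
a=cv2.resize(w["image"][120:320,160:360],(400,400));b=cv2.resize(d["image"][160:280,230:350],(400,400))
cv2.imwrite("pics/c10.png",np.hstack([a,b]))
E
```

```text
clock: 14.1
position: [0.5351, -0.2173, 0.023]
ee_rot: [-0.059, 0.705, 0.059, 0.705]
force: [0.5, -0.4, 0.5]
opening: 0.0135
clock: 14.9
position: [0.539, -0.2192, 0.2131]
ee_rot: [-0.061, 0.7, 0.056, 0.709]
force: [0.4, -0.6, 0.3]
opening: 0.0137
[ 0.53519529 -0.21731451  0.2037241 ]
```

View pics/c10.png

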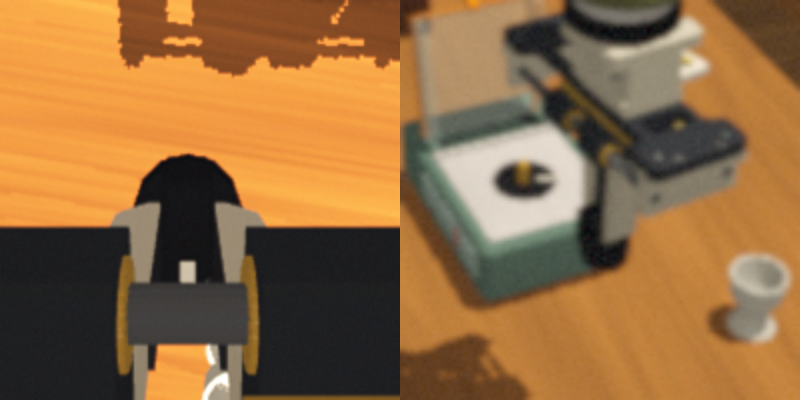

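```bash
python3 - <<'E'
from h import *
s=load("s10");crop(s,190,110,310,230,5,"s10c")
E
```

```text
(no output)
```

View pics/s10c.png

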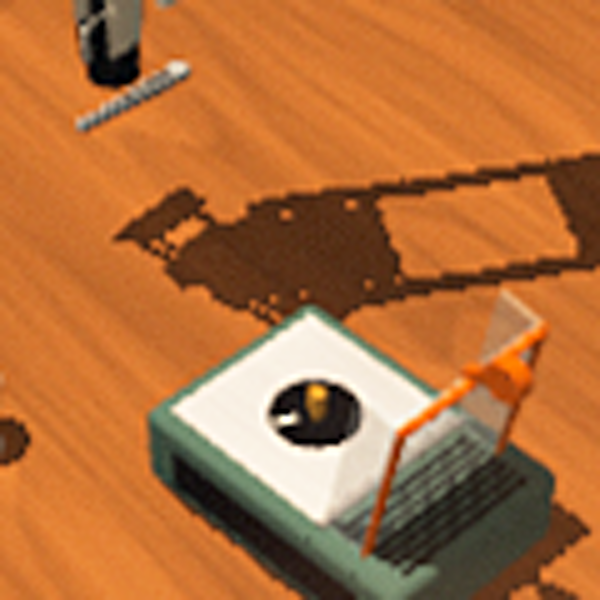

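```bash
python3 - <<'E'
from h import *
s=load("s10");d=load("d10")
ps=proj(s,[.5633,.0185,.08]);pd=proj(d,[.5633,.0185,.08]);print(ps,pd)
for f,p,n in((s,ps,"a"),(d,pd,"b")):
  x,y=int(p[0])-14,int(p[1])-14;print(n,x,y);crop(f,x,y,x+28,y+28,14,"z"+n)
cv2.imwrite("pics/z10.png",np.hstack([cv2.imread("pics/za.png"),cv2.imread("pics/zb.png")]))
E
```

```text
[251.80701183 190.45495272] [267.68206472 211.41400124]
a 237 176
b 253 197
```

View pics/z10.png

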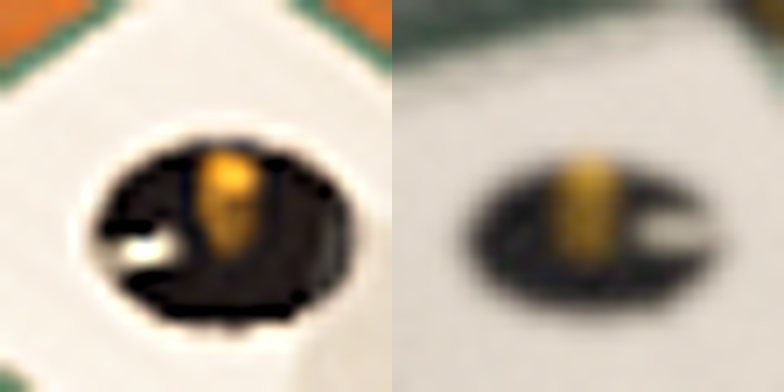

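```bash
python3 -m pendant '[[[0,0.1,0],0],[[0,0.2,0],0],[[0,0.25,0],0],[[0,0.25,0],0],[[0,0.25,0],0],[[0,0.25,0],0],[[0,0.15,0],0],[[0,0.08,0.015],0]]'
python3 -m pendant '[[[0,0,0],0.077],[[0,0,0],0.077],[[0,0,0],0.077],[[0,0,0],0.078],[[0,0,0],0],[[0,0,0],0],[[0,0,0],0],[[0,0,0],0]]'
python3 - <<'E'
from h import *
from scipy.spatial.transform import Rotation as Ro
st=bot.read_state();M=Ro.from_quat(st["ee_rot"]).as_matrix();print(np.degrees(np.arctan2(M[1,1],M[0,1])),st["position"])
w=grab("wrist","w11");s=grab("scene","s11");d=grab("side","d11");print(proj(w,[.563,.0185,.092]))
E
```

```text
clock: 15.85
position: [0.4975, 0.012, 0.2014]
ee_rot: [-0.059, 0.706, 0.06, 0.704]
force: [0.3, -1.1, -0.5]
opening: 0.0137
clock: 16.65
position: [0.4993, 0.0094, 0.2029]
ee_rot: [0.112, 0.698, -0.112, 0.698]
force: [-0.5, 0.0, -0.4]
opening: 0.0137
71.82281600345465 [0.49925681 0.0093608  0.20285611]
[280.90165587 247.29145034]
```

View pics/w11.png

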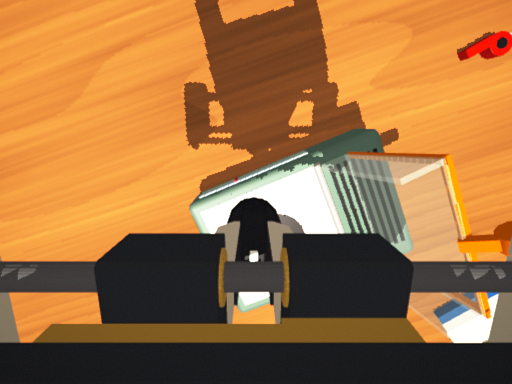

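```bash
python3 -m pendant '[[[0,0.06,0.12],0],[[0,0.08,0.15],0],[[0,0.08,0.16],0],[[0,0.08,0.16],0],[[0,0.08,0.16],0],[[0,0,0],0],[[0,0,0],0],[[0,0,0],0]]'
python3 - <<'E'
from h import *
from scipy.spatial.transform import Rotation as Ro
st=bot.read_state();M=Ro.from_quat(st["ee_rot"]).as_matrix();print(np.degrees(np.arctan2(M[1,1],M[0,1])),st["position"])
w=grab("wrist","w12");p=proj(w,[.563,.0185,.08]);print(p)
x,y=int(p[0])-50,int(p[1])-50;crop(w,x,y,x+100,y+100,6,"w12c");print(x,y)
E
```

```text
clock: 17.6
position: [0.6234, 0.0282, 0.203]
ee_rot: [0.112, 0.698, -0.112, 0.698]
force: [-0.4, -0.1, -1.2]
opening: 0.0137
71.7406745379355 [0.62340799 0.02818154 0.20301608]
[224.86069749 137.05939745]
174 87
```

View pics/w12.png

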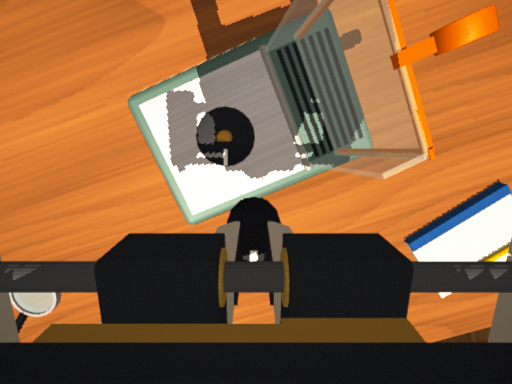

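View pics/w12c.png

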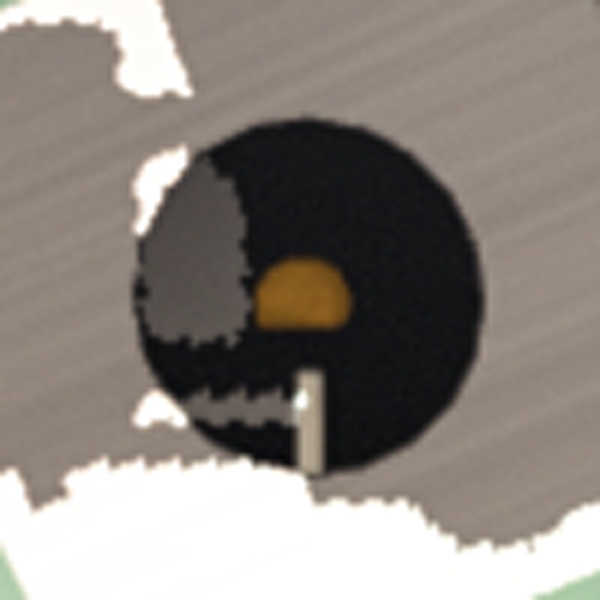

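```bash
python3 - <<'E'
from h import *
np.set_printoptions(precision=4,suppress=True)
w=load("w12");crop(w,210,190,300,270,8,"w12k")
u,v=174+304.5/6-.5,87+305.5/6-.5
for z in(.090,.092):print("shaft top",onz(w,u,v,z))
print("plate",onz(w,174+310.5/6-.5,87+297/6-.5,.072))
a=onz(w,174+310.5/6-.5,87+372/6-.5,.072);b=onz(w,174+312/6-.5,87+470/6-.5,.072);print("tick yaw",np.degrees(np.arctan2(*(b-a)[1::-1])))
a=onz(w,174+260/6-.5,87+328/6-.5,.09);b=onz(w,174+350/6-.5,87+328/6-.5,.09);print("flat normal",np.degrees(np.arctan2(*(b-a)[1::-1]))-90)
T=np.array([.62341,.02818,0]);th=np.radians(71.74);y=np.array([np.cos(th),np.sin(th),0]);zt=np.array([np.sin(th),-np.cos(th),0])
for z in(.181,.199):print("foot",[proj(w,T+[0,0,z]+o) for o in(18*y/1e3,-18*y/1e3,-18*zt/1e3)])
for o in (0,.022): print("line",proj(w,T+[0,0,.229]+o*zt))
s=load("s10");d=load("d10")
from itertools import product
uv=[(252.8,192.2),(267.0,213.2)];X=tri([s,d],uv);print("plate tri",X,onz(s,*uv[0],.072),onz(d,*uv[1],.072))
E
```

```text
shaft top [0.5631 0.0189 0.09  ]
shaft top [0.5631 0.0191 0.092 ]
plate [0.5621 0.0184 0.072 ]
tick yaw -18.784125838785044
flat normal -18.345322652000675
foot [array([279.4523, 222.2484]), array([227.3362, 222.3238]), array([253.3555, 196.9762])]
foot [array([281.994 , 231.5073]), array([224.8124, 231.5895]), array([253.3607, 203.9426])]
line [253.4217 251.7603]
line [253.4786 289.0972]
plate tri [0.5614 0.0205 0.0723] [0.5608 0.0205 0.072 ] [0.5619 0.0204 0.072 ]
```

View pics/w12k.png

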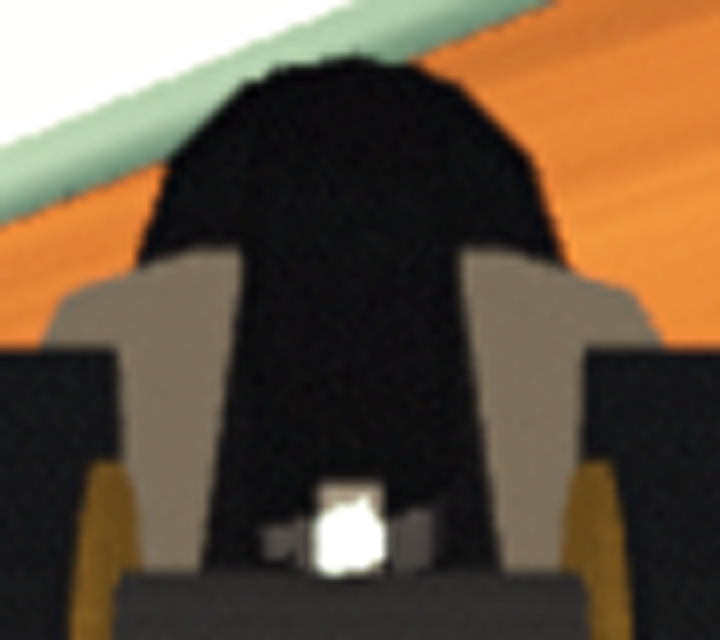

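```bash
python3 -m pendant '[[[0,-0.047,-0.091],0],[[0,-0.047,-0.091],0],[[0,-0.046,-0.091],0],[[0,-0.046,-0.090],0],[[0.14,0,0],0],[[0.14,0,0],0],[[0.14,0,0],0],[[0.1,0,0],0]]'
python3 -m pendant '[[[0.033,0,0],0],[[0,0,0],0],[[0,0,0],0],[[0,0,0],0],[[0,0,0],0],[[0,0,0],0],[[0,0,0],0],[[0,0,0],0]]'
python3 - <<'E'
from h import *
w=grab("wrist","w13");s=grab("scene","s13");d=grab("side","d13");print(bot.read_state()["position"])
a=cv2.resize(s["image"][140:230,210:320],(489,400),interpolation=cv2.INTER_CUBIC);b=cv2.resize(d["image"][150:250,210:310],(400,400),interpolation=cv2.INTER_CUBIC)
cv2.imwrite("pics/c13.png",cv2.resize(np.hstack([a,b]),(800,360)))
E
```

```text
clock: 18.45
position: [0.5625, 0.0187, 0.1241]
ee_rot: [0.112, 0.698, -0.112, 0.698]
force: [0.1, -0.1, -0.2]
opening: 0.014
clock: 19.25
position: [0.5636, 0.0188, 0.1202]
ee_rot: [0.112, 0.698, -0.112, 0.698]
force: [0.6, -0.5, 0.4]
opening: 0.0138
[0.56357582 0.01884929 0.12006144]
```

View pics/c13.png

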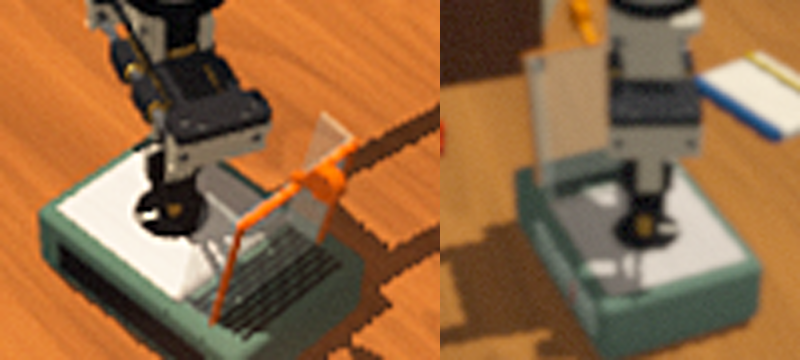

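View pics/w13.png

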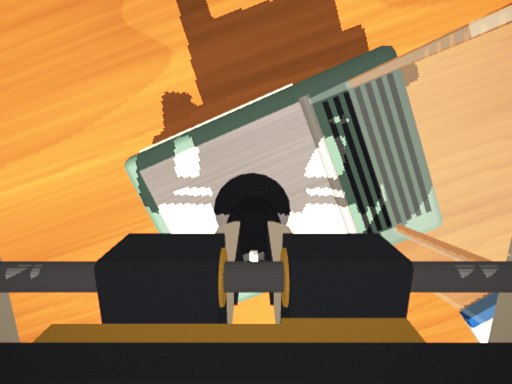

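```bash
python3 -m pendant '[[[0.013,0,0],0],[[0.013,0,0],0],[[0.013,0,0],0],[[0.013,0,0],0],[[0.013,0,0],0],[[0.013,0,0],0],[[0,0,0],0],[[0,0,0],0]]'; python3 - <<'E'
from h import *
st=bot.read_state();print(st["position"],st["force"],st["moment"])
E
```

```text
clock: 20.2
position: [0.5635, 0.0188, 0.1083]
ee_rot: [0.112, 0.698, -0.112, 0.698]
force: [-0.1, -0.5, 0.1]
opening: 0.0136
[0.56348432 0.01876367 0.10826088] [-0.06900475 -0.52216572  0.05024443] [-0.02254288  0.02601102 -0.01795912]
```

```bash
python3 -m pendant '[[[0.013,0,0],0],[[0.013,0,0],0],[[0.013,0,0],0],[[0.013,0,0],0],[[0,0,0],0],[[0,0,0],0],[[0,0,0],0],[[0,0,0],0]]'; python3 - <<'E'
from h import *
st=bot.read_state();print(st["position"],st["force"],st["moment"])
E
```

```text
clock: 21.0
position: [0.5636, 0.0188, 0.1007]
ee_rot: [0.112, 0.698, -0.112, 0.698]
force: [-1.7, -3.1, 2.6]
opening: 0.0139
[0.56357592 0.01875288 0.10071811] [-1.70895126 -3.09415954  2.59550534] [-0.2737061   0.33305434 -0.0222798 ]
```

```bash
python3 -m pendant '[[[0.008,-0.005,-0.002],0],[[0.008,0,0],0],[[0.008,0,0],0],[[0.005,0,0],0],[[0,0,0],0],[[0,0,0],0],[[0,0,0],0],[[0,0,0],0]]'; python3 - <<'E'
from h import *
st=bot.read_state();print(st["position"],st["force"],st["moment"])
E
```

```text
clock: 21.8
position: [0.5636, 0.0186, 0.0968]
ee_rot: [0.112, 0.698, -0.112, 0.699]
force: [-0.8, 1.3, 5.9]
opening: 0.0138
[0.56356258 0.01860993 0.09680758] [-0.77646068  1.26064384  5.92048731] [0.37753772 0.19062958 0.02009317]
```

```bash
python3 -m pendant '[[[0.008,0,0],0],[[0.008,0,0],0],[[0.006,0,0],0],[[0.006,0,0],0],[[0,0,0],0],[[0,0,0],0],[[0,0,0],0],[[0,0,0],0]]' -1 50; python3 - <<'E'
from h import *
st=bot.read_state();print(st["position"],st["force"],st["moment"])
E
```

```text
clock: 22.6
position: [0.5638, 0.0186, 0.0946]
ee_rot: [0.112, 0.698, -0.112, 0.699]
force: [-9.0, 2.2, 21.8]
opening: 0.0138
[0.56381535 0.01860716 0.0946487 ] [-8.95794385  2.21914797 21.7774467 ] [3.61899227e-01 1.77927102e+00 2.69634417e-04]
```

```bash
python3 -m pendant '[[[-0.005,0,-0.006],0],[[0,0,0],0],[[0,0,0],0],[[0,0,0],0],[[0,0,0],0],[[0,0,0],0],[[0,0,0],0],[[0,0,0],0]]'; python3 - <<'E'
from h import *
st=bot.read_state();print(st["position"],st["force"],st["moment"])
w=grab("wrist","w14");s=grab("scene","s14");d=grab("side","d14")
a=cv2.resize(s["image"][140:230,210:320],(489,400),interpolation=cv2.INTER_CUBIC);b=cv2.resize(d["image"][130:250,210:330],(400,400),interpolation=cv2.INTER_CUBIC)
cv2.imwrite("pics/c14.png",cv2.resize(np.hstack([a,b]),(800,360)))
E
```

```text
clock: 23.4
position: [0.5636, 0.0186, 0.0948]
ee_rot: [0.112, 0.697, -0.112, 0.699]
force: [-2.3, 0.6, 13.3]
opening: 0.0136
[0.56363398 0.01863373 0.09483091] [-2.3282332   0.64739786 13.30169344] [0.17867991 0.59683014 0.00097472]
```

View pics/c14.png

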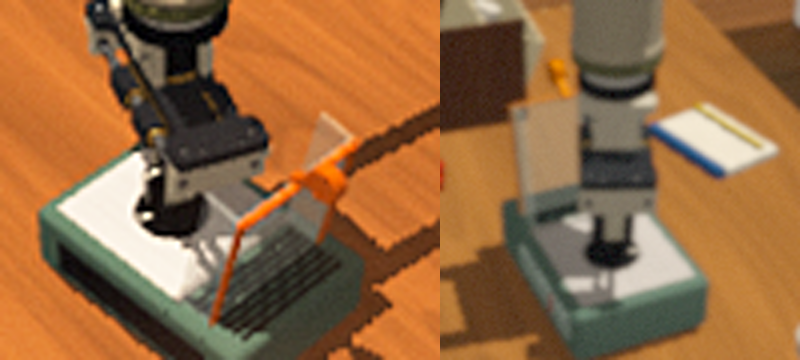

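View pics/s14.png

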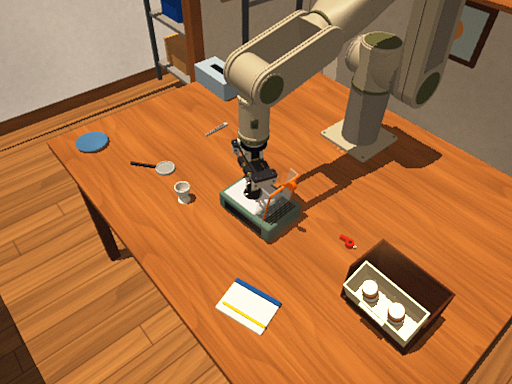

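View pics/w14.png

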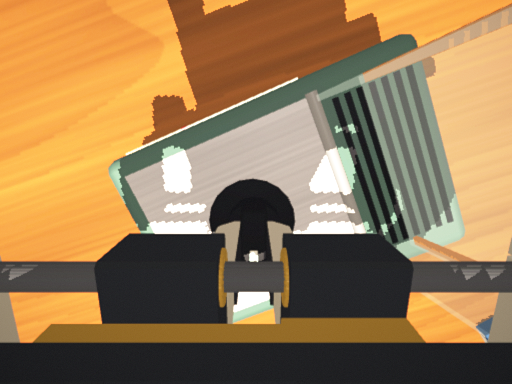

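```bash
python3 - <<'E'
from cell import order
print(order.job_done())
E
```

```text
the job is handed in; nothing more can be done
None
```

I opened the cover onto its stop, fitted the knob on the D-shaft and handed the job in at about 23.5 s of the 61 s allowed. The gripper is still pressing the knob down. No verdict is reported on handing in, so the results below rest on my own checks.

- **Cover:** I pinched the tab and swung it at about 0.5 rad/s until I felt the stop as a clear rise in force. In the last pictures the tab sits at the pixel positions expected on the stop: scene (290, 186), side (250, 155).
- **Knob:** I turned it about 28° to match the shaft flat. The tool's angle and the measured flat agree within about 0.5°. It slid over the shaft with no force until the expected seating height.
- **Pressing:** At the end the TCP was at z = 0.0948 m, against about 0.095 m expected with the shaft fully pushed in. The downward push was 13.3 N, more than the spring's 9 N, so the shaft should be at the bottom of its 6 mm travel. The grip was set to 50 N.
- **Bystanders:** The egg cup, whistle, tweezers and magnifier look untouched in the last scene picture. I judged this by eye and did not measure it.

**Disagreements:** My estimates of the shaft position differed by up to about 2 mm between cameras. I went with the wrist camera views, and the fit confirmed them. While first pressing I saw a sideways force of 9 N, which I reduced to 2.3 N by shifting about 1 mm before handing in.

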